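# Empty the ball hopper into the catch cup

### The job

Stand the catch cup (the one with the tapered foot) upright in the tapered socket below the hopper's chute, well seated, and let go of it. Then draw the hopper's slide gate out until it hits its end stop, so that all four steel balls run down the chute into the cup; leave the gate fully out, the cup standing in its socket, and the other things on the bench where they are.

Things in the scene. Friction and masses are not known exactly. Their poses are not given: they have to be found in the camera images.
- hopper: Grey sheet-metal ball hopper fixed to the bench on a steel base plate 8 mm thick. Origin: on the bench under the middle of its throat; z up, the chute runs out along -x, the gate is drawn out along +y. Bin over the throat: x -44 to 40, y -55 (flared side) to 17 mm, top at z 265 mm. Chute 34 mm wide, side walls 12 mm high at the lip. The socket's axis is at x -120, y 0 mm
- socket_mouth (a point): Centre of the mouth of the steel tapered socket, 40 mm over the bench, 56 mm across outside. Upright bore, 38 mm across at the mouth, 25 mm at 32 mm depth, same taper as the cup's foot. With the cup seated, its rim is about 63 mm straight above this point and clears the chute's lip by 10 mm sideways. Space above is free
- chute_lip (a point): Middle of the chute floor's edge at the lip, 40 mm behind the socket's axis and 19 mm higher than the rim of the seated cup
- gate (a joint): Travel of the slide gate (m): 0 is shut, it grows as the gate is drawn out along the hopper's +y, 0.050 is at the end stop. It starts shut or up to 0.004 open. It drags with about 3 N and stays where it is left
- gate_tab (a point): Middle of the top edge of the gate's upright steel tab: 40 mm wide along the hopper's x, 10 mm thick along its y, 40 mm tall above the flat gate plate (top at z 200 mm, 86 mm wide). Shut, 78 mm of plate lies free between the hopper's wall and the tab. The tab can be pulled from behind (the hopper's side) or pinched from above. Moves with the gate
- cup: Loose aluminium catch cup, 92 mm high, 0.13 to 0.25 kg, starts standing upright on its foot on the bench. Origin: centre of the foot's underside, z up the axis. Solid tapered foot 26 mm across at the bottom, 40.4 mm at 36 mm height; above it a straight round open cup 60 mm across outside, 53 mm inside, from z 40 to 92 mm, inner floor at z 45 mm
- cup_rim (a point): Centre of the cup's mouth, at the height of the rim
- ball0_center (a point): Centre of a steel ball, 18 mm across, 24 g; starts in the hopper on the gate
- ball1_center (a point): Centre of the second ball, as the first
- ball2_center (a point): Centre of the third ball, as the first
- ball3_center (a point): Centre of the fourth ball, as the first
- beaker: Bystander: plain straight aluminium beaker without a foot, 60 mm across, 85 mm high, open at the top. Origin: centre of its underside
- angle_block: Bystander: L-shaped aluminium part, 60 x 45 mm and 52 mm high. Origin: centre of its underside
- print_part: Bystander: white plastic part, 50 x 50 mm base with a round boss, 60 mm high. Origin: centre of its underside
Not all that is in view belongs to the job. Leave any brown or green look-alike of the cup alone.

How it is judged:
On the way, in this order (a step that is already met when the one before it is completed fails the run):
1. the cup stands seated in the socket, upright and let go (horizontal distance between cup and socket_mouth below 0.004 m and z of cup_rim in the frame of socket_mouth below 0.067 m and angle between cup's own z axis and vertical below 0.07 rad and contact force between the fingers and cup below 0.1 N), for 0.3 s.
2. the gate is drawn out to its end stop (value of joint gate above 0.047 m), for 0.2 s.
At the end, for the whole second after the job is handed in: The gate is out to its end stop (travel over 47 of 50 mm); the cup stands in the socket, within 4 mm of its axis, upright within 4 degrees, its rim no more than 67 mm above the socket's mouth, at rest; all four balls lie inside the cup (value of joint gate above 0.047 m and horizontal distance between cup and socket_mouth below 0.004 m and z of cup_rim in the frame of socket_mouth below 0.067 m and angle between cup's own z axis and vertical below 0.07 rad and linear speed of cup below 0.02 m/s and horizontal distance between each of ball0_center, ball1_center, ball2_center, ball3_center and cup_rim below 0.0265 m and z of ball0_center in the frame of cup between 0.045 and 0.092 m and z of ball1_center in the frame of cup between 0.045 and 0.092 m and z of ball2_center in the frame of cup between 0.045 and 0.092 m and z of ball3_center in the frame of cup between 0.045 and 0.092 m); the robot touches nothing.
It fails at once if a bystander (beaker, angle block, printed part) was moved more than 20 mm (distance of any of beaker, angle_block, print_part from where it was at the start of the episode above 0.02 m).
It also fails if it takes over 64 s, if anything falls off the work surface, if the arm or the gripper's body presses on something with over 40 N, if the wrist force passes 120 N, or if a joint passes its speed limit or range.

### The arm

A 7-joint arm with a two-finger parallel gripper is mounted at the origin on the work surface. World frame = base frame: x ahead of the robot, y to its left, z up, the work surface at z = 0. Lengths are in m, angles in rad, forces in N, time in s.
With the tool pointing down it reaches from about 0.4 to 0.875 m from the base axis. Payload 4.4 kg.
Tool frame: the origin (TCP) lies midway between the tips of the shut fingers; the grasp point (between the pads) lies env.grip_point_offset behind it (env.grip_point_offset is the distance from the TCP to the grasp point, in m); z points along the fingers, y is the line along which they close (so a half turn about z gives the same grasp; the last joint's range is limited). The gripper opens to 85 mm and grips with 20 to 120 N. Pads are 22 mm wide; open, the fingers measure 114 mm over their backs; the gripper's body (76 mm by 85 mm) begins 54 mm behind the grasp point. The pads swing forward as they close: fully open they stand 13 mm farther back than shut.
Start: joints at [-1.362, 0.628, 0.038, 1.517, -0.027, 0.996, -0.02], TCP at [0.176, 0.626, 0.231] pointing down, gripper open.
Joint ranges: [-3.06, 3.06], [-0.37, 2.12], [-1.25, 1.32], [0.18, 2.47], [-1.1, 4.24], [0.23, 1.98], [-2.94, 2.94]. Speed limits (rad/s): [2.57, 2.57, 3.14, 3.14, 3.14, 3.14, 3.14].

### API

Orientations are given as a rotation vector (axis times angle).
In Python, from cell import env, vision gives the robot as it stands.
- The arm moves only by the tool step_arm, never from a script. Its arguments are lists of equal length, an entry for each row: "dp": the shift along the world's x, y, z in mm, a list of three; "dr": the turn, a rotation vector about the world's x, y, z in degrees, a list of three. A call has 1 to 10 rows; each row shifts and turns the commanded pose from where the row before left it; what a row does not reach is not made up. A row lasts 1/8 s, in which the tool goes at most 62.5 mm and 10.7 degrees, less where a joint would pass 70% of its speed; a pose out of reach is approached as far as the arm can. A call with a gripper value outside its range is refused whole. "claw" is the gripper command: -1 is fully open, 1 is shut, values between are in proportion, set as the call begins (left out, the last holds). The fingers move at their own pace and stop on an object; "squeeze" is the grip in N (left out, the last holds). Time passes only in rows, so rows that do not move let the fingers close. It gives the time, the measured TCP pose, the force, the opening and the grip force at its end, in the units of the state.
- env.get_state(): the state, without advancing time (a new reading comes with each control period).
- vision.capture(name): name is "scene" or "side" or "wrist"; returns a dict with "frame" (420x560x3 uint8, blue, green, red), "camera_matrix" (3x3 intrinsics, pixels), "dist_coeffs" ([k1, k2, p1, p2, k3] as OpenCV has them; the pictures are not rectified), "position" and "rotation" of the camera in the world. Camera axes: x right, y up, looking along -z (the intrinsics and any distortion apply to the point x, -y, -z); pixel columns grow to the right and rows downward; lengths in m; the calibration is good to about 2 mm. A picture is of the moment at which its call begins. There is no depth.
- env.sign_off(): hands the job in; it is judged then, once.
The state is a dict: "t": time; "joints": joint angles; "joint_velocities": joint speeds; "joint_torque": joint torques, N m; "tool_pos": TCP position; "orientation": TCP orientation; "ft_force": force on the tool from outside, world axes, zero at the start; "ft_torque": the same for the moment, N m; "grip_width": finger opening in m; "finger_force": force on a finger pad.
Only numpy, scipy, OpenCV 4.12 (cv2) and the standard library are available. Lean on these libraries where they do the work, as an engineer would, in place of code of your own. Each camera call takes 0.05 s, during which the arm holds its last target. There are 200 camera calls.

## Working session

There is one attempt and no reset: what is moved stays moved. The work goes in short steps, Python scripts to look and compute and a tool call to move; the robot and the scene stay as the last step left them, time stands still between calls to the robot, and variables do not carry over. Pictures are saved under pics/ and viewed, at most 10 in all, crops included, and the job is handed in when it is done.

Besides the shell and the picture viewer there is one more tool, called after "Request:" as name(argument=value, ...) on one line, values as JSON. step_arm: Moves the arm, as the interface text tells. Its arguments: {"type":"object","properties":{"dp":{"type":"array","items":{"type":"array","items":{"type":"number"}}},"dr":{"type":"array","items":{"type":"array","items":{"type":"number"}}},"claw":{"type":"number"},"squeeze":{"type":"number"}},"required":["dp","dr"]}

```bash
mkdir -p pics
cat > h.py <<'E'
import numpy as np, cv2, pickle
from cell import env, vision
def cap(n,tag):
    c=vision.capture(n); cv2.imwrite(f'pics/{tag}.png',c['frame']); pickle.dump(c,open(f'pics/{tag}.pkl','wb')); return c
def load(tag): return pickle.load(open(f'pics/{tag}.pkl','rb'))
def ray(c,uv):
    p=cv2.undistortPoints(np.array([[uv]],float),np.array(c['camera_matrix']),np.array(c['dist_coeffs'])).ravel()
    d=np.array(c['rotation'])@np.array([p[0],-p[1],-1.]); return np.array(c['position']),d/np.linalg.norm(d)
def tri(*cu):
    A=np.zeros((3,3));b=np.zeros(3);R=[ray(c,u) for c,u in cu]
    for o,d in R:
        M=np.eye(3)-np.outer(d,d);A+=M;b+=M@o
    x=np.linalg.solve(A,b); return x,[round(1e3*np.linalg.norm((np.eye(3)-np.outer(d,d))@(x-o)),1) for o,d in R]
def atz(c,uv,z):
    o,d=ray(c,uv); return o+d*(z-o[2])/d[2]
def proj(c,X):
    Xc=(np.atleast_2d(X)-np.array(c['position']))@np.array(c['rotation']); P=Xc*[1,-1,-1]
    return cv2.projectPoints(P,np.zeros(3),np.zeros(3),np.array(c['camera_matrix']),np.array(c['dist_coeffs']))[0].reshape(-1,2)
E
python3 - <<'E'
from h import *
s=env.get_state();print(s,env.grip_point_offset)
a=cap('scene','s0');b=cap('side','d0');w=cap('wrist','w0')
for c in(a,b,w):print(c['position'],np.array(c['rotation']).round(3).tolist(),np.array(c['camera_matrix'])[0])
cv2.imwrite('pics/s0b.png',cv2.resize(a['frame'],(800,600)))
cv2.imwrite('pics/d0b.png',cv2.resize(b['frame'],(800,600)))
E
```

```text
{'t': 0.0, 'joints': array([-1.36178427,  0.62932321,  0.03840978,  1.51838582, -0.02701221,
        0.99629879, -0.02001178]), 'joint_velocities': array([ 0.00094853, -0.00039144, -0.0016448 ,  0.00175257, -0.0012778 ,
       -0.00206694,  0.00094269]), 'joint_torque': array([-9.51795337e-04, -5.63388813e+01,  1.22567900e+00, -1.93448746e+01,
        1.09371456e-02,  1.03762862e-02, -3.39814704e-06]), 'tool_pos': array([0.17616686, 0.62501361, 0.23039765]), 'orientation': array([-4.30269003e-01, -3.11171984e+00,  2.95273383e-03]), 'ft_force': array([ 0.04430074, -0.10828908, -0.34553036]), 'ft_torque': array([ 0.02366328,  0.04376602, -0.0080988 ]), 'finger_force': 0.0, 'grip_width': 0.0855254619102116} 0.0187
[ 1.09571458 -0.39415162  0.96951322] [0.619, 0.309, 0.943] [392.32541567   0.         279.03936239]
[ 0.04044559 -0.59016828  1.02015153] [0.702, -0.266, -0.731] [455.30962782   0.         275.5933699 ]
[0.10621033 0.64426038 0.3725785 ] [-0.25, -0.188, 1.285] [291.40258455   0.         280.66471507]
```

```bash
sed -i "s/np.array(c\['rotation'\])/cv2.Rodrigues(np.array(c['rotation'],float))[0]/g" h.py
```

```text
(no output)
```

View pics/s0b.png

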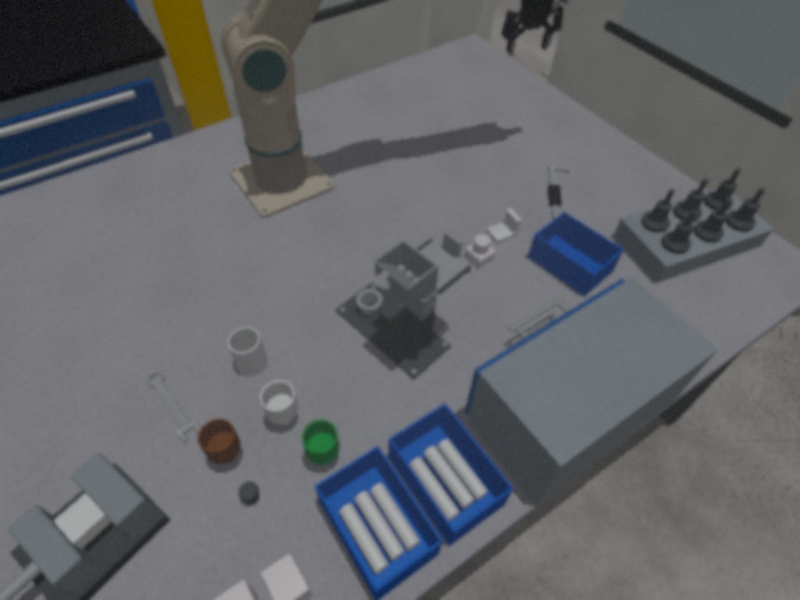

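View pics/d0b.png

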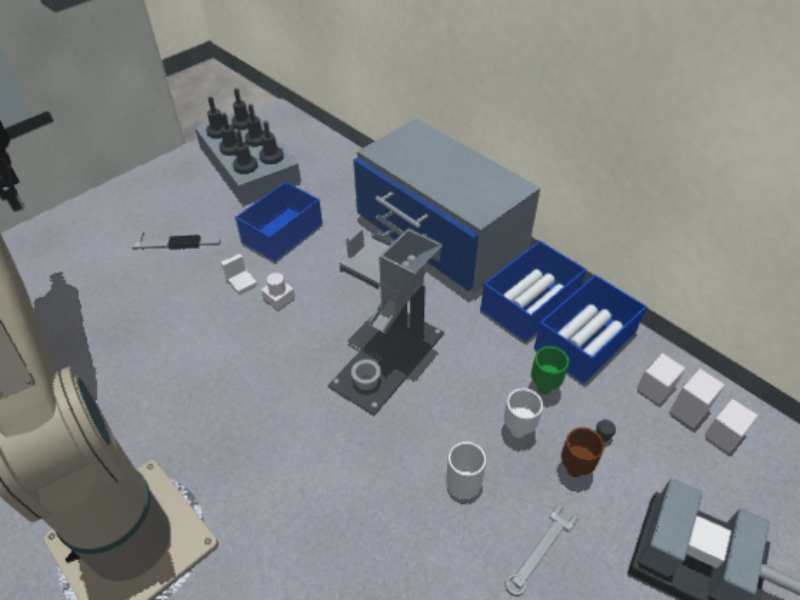

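Scene view (800x600): cup candidates are grey with a tapered foot at (278,402), the beaker (246,350), and brown (219,441) and green (321,441) look-alikes. In the side view these are (523,412), (466,470), (582,452) and (550,370). The hopper is at (405,280) in scene and (405,290) in side. I choose the grey one at side (523,412) and will check it in close crops.

Run:
```python
from h import *
a=load('s0')['frame'];b=load('d0')['frame']
def cr(f,x,y,w,h,k): return cv2.resize(f[y:y+h,x:x+w],None,fx=k,fy=k,interpolation=cv2.INTER_CUBIC)
# side: hopper (220..320,150..290) ; cup+beaker
A=np.hstack([cr(b,225,155,100,150,4),cr(a,230,150,100,150,4)])
cv2.imwrite('pics/hop.png',A)
B=np.hstack([cr(b,305,255,100,100,4),cr(a,150,225,100,100,4)])
cv2.imwrite('pics/cup.png',B)
```

```text
(no output)
```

View pics/hop.png

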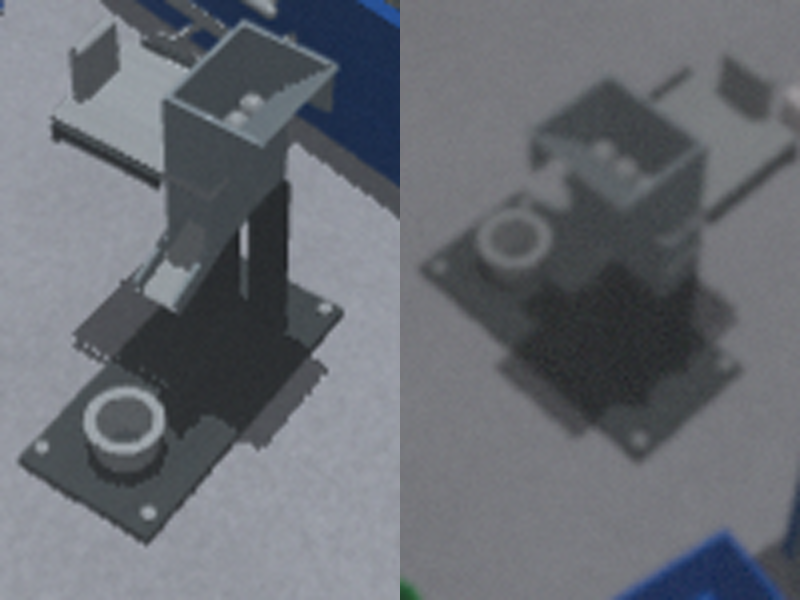

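View pics/cup.png

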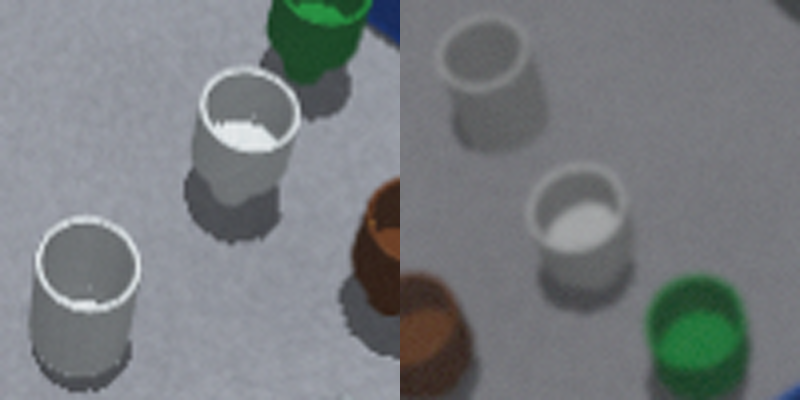

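```bash
cat > m.py <<'E'
from h import *
a=load('s0');b=load('d0')
S=lambda o,u,v:((u+.5)/4-.5+o[0],(v+.5)/4-.5+o[1])
sh=lambda u,v:S((225,155),u,v); ch=lambda u,v:S((230,150),u-400,v)
sc=lambda u,v:S((305,255),u,v); cc=lambda u,v:S((150,225),u-400,v)
for n,p,q in[('cup rim',sc(249,110),cc(577,209)),('beaker',sc(87,264),cc(485,53)),('socket',sh(125,421),ch(514,238)),
 ('bin c1',sh(245,23),ch(706,150)),('bin c2',sh(165,100),ch(610,80)),('tab L',sh(71,51),ch(726,58)),('tab R',sh(116,23),ch(771,92))]:
    x,e=tri((b,p),(a,q));print(n,(x*1e3).round(1),e)
for n,c,ps in[('side',b,[sh(42,446),sh(148,512),sh(323,309)]),('scene',a,[ch(439,267),ch(640,438),ch(724,362)])]:
    print(n,[(atz(c,p,.008)*1e3).round(1)[:2].tolist() for p in ps])
E
python3 m.py
```

```text
cup rim [ 604.8 -297.6   90.9] [np.float64(0.5), np.float64(0.5)]
beaker [ 462.4 -296.    83.4] [np.float64(0.1), np.float64(0.1)]
socket [480.1 -33.4  40.2] [np.float64(0.1), np.float64(0.1)]
bin c1 [634.8  11.1 264. ] [np.float64(1.1), np.float64(1.1)]
bin c2 [554.6  -2.8 261.5] [np.float64(1.4), np.float64(1.4)]
tab L [558.9  88.2 235.9] [np.float64(3.9), np.float64(3.9)]
tab R [598.7  92.5 234.2] [np.float64(1.5), np.float64(1.5)]
side [[440.4, 8.4], [456.5, -80.1], [662.2, -40.9]]
scene [[450.9, -83.2], [657.2, -41.5], [639.2, 46.0]]
```

The rim height comes out at 90.9, the socket mouth at 40.2 and the bin and tab sizes agree with the text. In the crop the chosen cup (side crop 235,190) does have the tapered foot. The hopper yaw is about 11°.

```bash
cat >> h.py <<'E'
from scipy.spatial.transform import Rotation as Ro
def goal(yaw=11.,tilt=12.):
    h=np.array([np.cos(np.radians(yaw)),np.sin(np.radians(yaw)),0]);t=np.radians(tilt)
    z=np.sin(t)*h-np.cos(t)*np.array([0,0,1]);y=np.array([-h[1],h[0],0]);x=np.cross(y,z)
    return Ro.from_matrix(np.c_[x,y,z])
def todo(pos,yaw=11.,tilt=12.):
    s=env.get_state();d=goal(yaw,tilt)*Ro.from_rotvec(s['orientation']).inv()
    print('t',round(s['t'],2),'dp',((np.array(pos)-s['tool_pos'])*1e3).round(1),'dr',np.degrees(d.as_rotvec()).round(2),'F',s['ft_force'].round(1),'w',round(s['grip_width']*1e3,1),'j',s['joints'].round(2))
E
python3 - <<'E'
from h import *
a=load('s0');b=load('d0')
print((atz(a,(150+297/4,225+325/4),.08)*1e3).round(),(atz(b,(550*.7,357*.7),.08)*1e3).round())
print((atz(a,(219*.7,431*.7),.08)*1e3).round(),(atz(b,(583*.7,440*.7),.08)*1e3).round())
todo([.605,-.298,.33])
E
```

```text
[ 709. -272.   80.] [ 721. -264.   80.]
[ 605. -406.   80.] [ 624. -406.   80.]
t 0.15 dp [ 428.8 -923.2   99.4] dr [ -0.42 -12.1   26.65] F [0.5 0.  0.1] w 85.3 j [-1.36  0.63  0.04  1.52 -0.03  1.   -0.02]
```

Request:
step_arm(dp=[[38,-47,25],[38,-47,25],[38,-47,25],[38,-47,25],[38,-47,0],[38,-47,0],[38,-47,0],[38,-47,0]], dr=[[-0.05,-1.5,3.3],[-0.05,-1.5,3.3],[-0.05,-1.5,3.3],[-0.05,-1.5,3.3],[-0.05,-1.5,3.3],[-0.05,-1.5,3.3],[-0.05,-1.5,3.3],[-0.05,-1.5,3.3]], claw=-1, squeeze=40)

```text
t: 1.15
tool_pos: [0.4744, 0.2564, 0.3269]
orientation: [-0.278, 2.921, 0.032]
ft_force: [0.4, 0.1, 0.4]
grip_width: 0.0853
finger_force: 0.0
```

Request:
step_arm(dp=[[13,-55,0],[13,-55,0],[13,-55,0],[13,-55,0],[13,-55,0],[13,-55,0],[13,-55,0],[13,-55,0],[13,-55,0],[13,-55,0]], dr=[[0,0,0],[0,0,0],[0,0,0],[0,0,0],[0,0,0],[0,0,0],[0,0,0],[0,0,0],[0,0,0],[0,0,0]])

```text
t: 2.4
tool_pos: [0.6037, -0.2936, 0.3266]
orientation: [-0.275, 2.922, 0.033]
ft_force: [0.9, 0.4, 0.4]
grip_width: 0.0852
finger_force: 0.0
```

Run:
```python
from h import *
todo([.610,-.297,.20])
```

```text
t 2.4 dp [   6.3   -3.4 -126.6] dr [-0.13 -0.14  0.23] F [0.9 0.4 0.4] w 85.2 j [ 0.38  0.5   0.16  1.5  -0.25  1.    2.39]
```

Request:
step_arm(dp=[[2,-1,-32],[2,-1,-32],[2,-1,-32],[0,0,-30],[0,0,0],[0,0,0]], dr=[[0,0,0.2],[0,0,0],[0,0,0],[0,0,0],[0,0,0],[0,0,0]])

```text
t: 3.15
tool_pos: [0.6102, -0.2954, 0.202]
orientation: [-0.28, 2.92, 0.031]
ft_force: [1.4, -0.2, 0.1]
grip_width: 0.0853
finger_force: 0.0
```

Run:
```python
from h import *
todo([.610,-.297,.0505])
w=cap('wrist','w1')
print(np.array(w['position']).round(3))
# expected cup rim, centre
th=np.linspace(0,2*np.pi,9)[:-1]
P=np.c_[.6048+.03*np.cos(th),-.2976+.03*np.sin(th),0*th+.092]
print(proj(w,[[.6048,-.2976,.092]]).round(1)); 
f=cv2.resize(w['frame'],(800,600))
for p in proj(w,P): cv2.circle(f,tuple(int(x) for x in (p*800/560)),3,(0,0,255),1)
cv2.imwrite('pics/w1b.png',f)
```

```text
t 3.15 dp [  -0.2   -1.6 -151.5] dr [-0.06 -0.04  0.05] F [ 1.4 -0.2  0.1] w 85.3 j [ 0.41  0.63  0.12  1.64 -0.3   0.73  2.47]
[ 0.511 -0.316  0.326]
[[280.3 175.5]]
```

View pics/w1b.png

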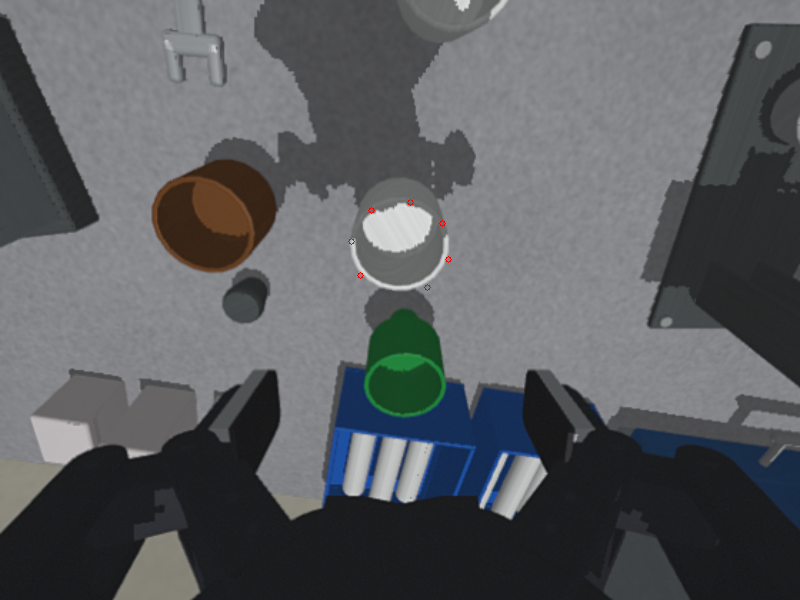

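The cup's rim is at (400,245) in the wrist view, within 3 px of the prediction. The fingers straddle it, and brown (215,220) and green (405,380) are clear.

Request:
step_arm(dp=[[-1,-1,-40],[0,-1,-40],[0,0,-35],[0,0,-25],[0,0,-11],[0,0,0]], dr=[[0,0,0],[0,0,0],[0,0,0],[0,0,0],[0,0,0],[0,0,0]])

```text
t: 3.95
tool_pos: [0.609, -0.2973, 0.0504]
orientation: [-0.28, 2.921, 0.032]
ft_force: [0.3, -0.4, 0.1]
grip_width: 0.0853
finger_force: 0.0
```

Request:
step_arm(dp=[[0,0,0],[0,0,0],[0,0,0],[0,0,0],[0,0,0],[0,0,0],[0,0,0],[0,0,0]], dr=[[0,0,0],[0,0,0],[0,0,0],[0,0,0],[0,0,0],[0,0,0],[0,0,0],[0,0,0]], claw=1, squeeze=40)

```text
t: 4.95
tool_pos: [0.6097, -0.2975, 0.0517]
orientation: [-0.28, 2.919, 0.03]
ft_force: [-1.0, 0.6, 6.7]
grip_width: 0.0591
finger_force: 42.5
```

Request:
step_arm(dp=[[0,0,20],[0,0,50],[0,0,40],[-45,30,0],[-45,30,0],[-34,40,0],[0,50,0],[0,50,0]], dr=[[0,0,0],[0,0,0],[0,0,0],[0,0,0],[0,0,0],[0,0,0],[0,0,0],[0,0,0]])

```text
t: 5.95
tool_pos: [0.4846, -0.0961, 0.1613]
orientation: [-0.277, 2.92, 0.032]
ft_force: [0.2, 0.7, -2.2]
grip_width: 0.0593
finger_force: 44.1
```

Request:
step_arm(dp=[[0,40,0],[0,24,0],[0,0,0],[0,0,0]], dr=[[0,0,0],[0,0,0],[0,0,0],[0,0,0]])

```text
t: 6.45
tool_pos: [0.485, -0.0338, 0.1606]
orientation: [-0.279, 2.92, 0.031]
ft_force: [0.2, 0.7, -1.8]
grip_width: 0.0593
finger_force: 44.1
```

Run:
```python
from h import *
todo([.485,-.033,.160])
a=cap('scene','s1');b=cap('side','d1')
ps=proj(b,[[.480,-.0334,.04],[.480,-.0334,.202]]);pa=proj(a,[[.480,-.0334,.04],[.480,-.0334,.202]])
print(ps.round(1),pa.round(1))
def cr(f,x,y,w,h,k): return cv2.resize(f[y:y+h,x:x+w],None,fx=k,fy=k,interpolation=cv2.INTER_CUBIC)
cv2.imwrite('pics/p1.png',np.hstack([cr(b['frame'],205,155,100,140,4),cr(a['frame'],210,130,100,140,4)]))
```

```text
t 6.45 dp [ 0.   0.8 -0.6] dr [-0.07 -0.05  0.08] F [ 0.2  0.7 -1.8] w 59.3 j [-0.05  0.45  0.14  2.22 -0.4   0.3   2.2 ]
[[255.8 259.9]
 [252.7 219.8]] [[258.1 209.1]
 [256.5 172. ]]
```

View pics/p1.png

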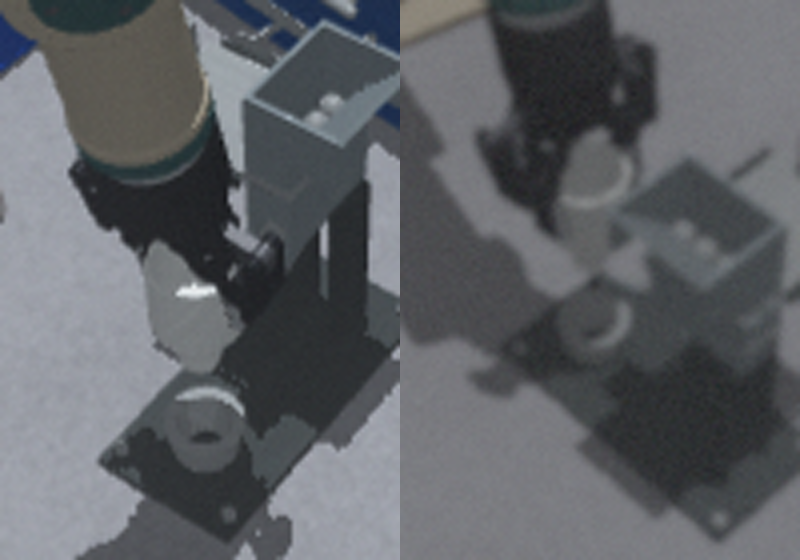

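The cup hangs upright over the socket: foot at (201,365) in the side half and (585,262) in the scene half, as projected.

Request:
step_arm(dp=[[0,0.5,-25],[0,0.5,-25],[0,0,-15],[0,0,-8],[0,0,-6],[0,0,-4],[0,0,-4],[0,0,0]], dr=[[0,0,0],[0,0,0],[0,0,0],[0,0,0],[0,0,0],[0,0,0],[0,0,0],[0,0,0]])

```text
t: 7.55
tool_pos: [0.488, -0.0313, 0.0905]
orientation: [-0.282, 2.939, 0.046]
ft_force: [-0.3, -0.6, -1.8]
grip_width: 0.0595
finger_force: 44.9
```

Run:
```python
from h import *
todo([.485,-.033,.0735])
print(env.get_state()['joints'].round(3))
```

```text
t 7.55 dp [ -3.   -1.7 -17. ] dr [-0.54 -1.17 -0.05] F [-0.3 -0.6 -1.8] w 59.5 j [-0.13  0.61  0.26  2.25 -1.1   0.23  2.9 ]
[-0.128  0.612  0.256  2.253 -1.099  0.233  2.9  ]
```

Joint 6 is at its lower limit (0.23), so the 12° lean toward the base cannot be kept at this height. I'll fit the arm's kinematics to find a feasible tilt and grasp.

```bash
cat > kin.py <<'E'
from h import *
from scipy.optimize import least_squares
import itertools
D=[([-1.36178427,.62932321,.03840978,1.51838582,-.02701221,.99629879,-.02001178],[.17616686,.62501361,.23039765],[-.430269,-3.1117,.00295]),
([.38,.5,.16,1.5,-.25,1.,2.39],[.6037,-.2936,.3266],[-.275,2.922,.033]),
([.41,.63,.12,1.64,-.3,.73,2.47],[.6102,-.2954,.2020],[-.28,2.92,.031]),
([-.05,.45,.14,2.22,-.4,.3,2.2],[.485,-.0338,.1606],[-.279,2.92,.031]),
([-.128,.612,.256,2.253,-1.099,.233,2.9],[.488,-.0313,.0905],[-.282,2.939,.046])]
def fk(q,p,sg):
    h,L1,a,L2,b,L3,c=p; R=Ro.identity(); x=np.array([0,0,h])
    R=Ro.from_euler('Z',sg[0]*q[0])*Ro.from_euler('y',q[1])*Ro.from_euler('z',sg[1]*q[2])
    x=x+R.apply([a,0,L1]);R=R*Ro.from_euler('y',q[3])*Ro.from_euler('z',sg[2]*q[4]);x=x+R.apply([b,0,L2])
    R=R*Ro.from_euler('y',q[5]);x=x+R.apply([c,0,0]);R=R*Ro.from_euler('z',sg[3]*q[6]);return x+R.apply([0,0,L3]),R
def fit():
    best=None
    for sg in itertools.product([1,-1],repeat=4):
        f=lambda v:np.concatenate([np.r_[(fk(q,v[:7],sg)[0]-x)*10] for q,x,r in D]+[((fk(q,v[:7],sg)[1]*Ro.from_euler('z',v[7])).inv()*Ro.from_rotvec(r)).as_rotvec() for q,x,r in D])
        for y0 in(0,1.57,-1.57,3.1):
            s=least_squares(f,[.35,.35,0,.35,0,.3,0,y0])
            if best is None or s.cost<best[0]: best=(s.cost,sg,s.x,s.fun)
    return best
if __name__=='__main__':
    b=fit();print(b[0],b[1],b[2].round(3),np.abs(b[3]).max());pickle.dump(b[:3],open('kin.pkl','wb'))
    _,sg,v,_=b
    lo=np.array([-3.06,-.37,-1.25,.18,-1.1,.23,-2.94]);hi=np.array([3.06,2.12,1.32,2.47,4.24,1.98,2.94])
    rng=np.random.default_rng(0)
    for tilt in(12,6,3,0,-6):
      for half in(0,180):
       for z in(.09,.075,.06,.05):
        G=goal(11,tilt)if not half else goal(11,tilt)*Ro.from_euler('z',180,degrees=True)
        X=np.array([.480,-.033,z]); bst=(9,)
        for k in range(6):
            q0=np.clip(np.array(D[4][0])+rng.normal(0,.3,7)*(k>0),lo+.01,hi-.01)
            if half: q0[6]-=3.0
            def g(q):
                x,R=fk(q,v[:7],sg);return np.r_[(x-X)*10,((R*Ro.from_euler('z',v[7])).inv()*G).as_rotvec()]
            s=least_squares(g,q0,bounds=(lo,hi))
            if s.cost<bst[0]:bst=(s.cost,s.x.round(2))
        print(tilt,half,z,'%.1e'%bst[0],bst[1])
E
python3 kin.py
```

```text
0.05198024269535889 (-1, -1, -1, -1) [ 0.308  0.49   0.062  0.367 -0.008  0.245 -0.005  1.569] 0.2375099428692884
12 0 0.09 2.0e-04 [-0.14  0.61  0.27  2.26 -1.1   0.23  2.9 ]
12 0 0.075 8.7e-04 [-0.13  0.64  0.25  2.24 -1.1   0.23  2.9 ]
12 0 0.06 4.4e-16 [ 0.5   0.72 -0.47  2.26  1.52  0.23  0.43]
12 0 0.05 2.9e-03 [-0.11  0.7   0.23  2.22 -1.1   0.23  2.9 ]
12 180 0.09 2.7e-16 [ 0.55  0.67 -0.54  2.26  1.29  0.27 -2.49]
12 180 0.075 8.7e-04 [-0.13  0.64  0.25  2.24 -1.1   0.23 -0.24]
12 180 0.06 1.9e-03 [-0.12  0.68  0.24  2.23 -1.1   0.23 -0.24]
12 180 0.05 2.9e-03 [-0.11  0.7   0.23  2.22 -1.1   0.23 -0.24]
6 0 0.09 5.8e-19 [-0.1   0.61  0.21  2.22 -0.58  0.27  2.39]
6 0 0.075 3.9e-19 [-0.07  0.64  0.18  2.22 -0.61  0.23  2.41]
6 0 0.06 2.5e-17 [-0.12  0.68  0.23  2.21 -0.81  0.23  2.6 ]
6 0 0.05 2.6e-18 [-0.23  0.73  0.37  2.2  -1.1   0.3   2.86]
6 180 0.09 1.0e-22 [-0.13  0.61  0.25  2.21 -0.65  0.28 -0.69]
6 180 0.075 1.1e-15 [-0.16  0.65  0.28  2.21 -0.79  0.27 -0.56]
6 180 0.06 3.1e-22 [-0.14  0.68  0.25  2.21 -0.86  0.24 -0.5 ]
6 180 0.05 2.8e-27 [-0.16  0.71  0.28  2.21 -
[... 819 characters left out ...]
.37]
0 180 0.075 3.6e-18 [-0.27  0.69  0.41  2.14 -0.66  0.43 -0.71]
0 180 0.06 4.5e-19 [-0.21  0.71  0.34  2.15 -0.61  0.38 -0.75]
0 180 0.05 3.3e-18 [-0.26  0.74  0.4   2.14 -0.75  0.39 -0.63]
-6 0 0.09 1.5e-21 [-0.39  0.72  0.57  2.07 -0.6   0.62  2.36]
-6 0 0.075 4.2e-18 [-0.4   0.76  0.59  2.07 -0.67  0.61  2.42]
-6 0 0.06 1.4e-22 [-0.14  0.71  0.25  2.08 -0.29  0.48  2.08]
-6 0 0.05 2.2e-18 [-0.33  0.79  0.49  2.07 -0.64  0.54  2.39]
-6 180 0.09 8.1e-26 [-0.27  0.68  0.42  2.07 -0.44  0.58 -0.92]
-6 180 0.075 1.5e-20 [ 0.38  0.71 -0.4   2.07  0.55  0.57 -1.82]
-6 180 0.06 5.8e-18 [-0.2   0.73  0.32  2.08 -0.4   0.5  -0.96]
-6 180 0.05 4.0e-18 [-0.36  0.8   0.52  2.07 -0.68  0.56 -0.71]
```

The lean must be about 3°. I'll take the cup back to free bench at about (600,-200), and regrip it higher with a 3° tilt.

Request:
step_arm(dp=[[-1,0,20],[-1,-1,25],[-1,-1,25],[0,-45,0],[0,-50,0],[40,-30,0],[40,-20,0],[40,-20,0]], dr=[[0,0,0],[-0.5,-1.2,0],[0,0,0],[0,0,0],[0,0,0],[0,0,0],[0,0,0],[0,0,0]])

```text
t: 8.55
tool_pos: [0.6057, -0.1989, 0.1605]
orientation: [-0.282, 2.92, 0.031]
ft_force: [0.5, -0.7, -2.0]
grip_width: 0.0593
finger_force: 44.9
```

Run:
```python
from h import *
todo([.605,-.200,.0535])
```

```text
t 8.55 dp [  -0.7   -1.1 -107. ] dr [-0.04 -0.01 -0.04] F [ 0.5 -0.7 -2. ] w 59.3 j [-0.02  0.69  0.57  1.82 -0.79  0.69  2.78]
```

Request:
step_arm(dp=[[0,0,-35],[0,0,-35],[0,0,-22],[0,0,-10],[0,0,-3],[0,0,-2],[0,0,-1],[0,0,0]], dr=[[0,0,0],[0,0,0],[0,0,0],[0,0,0],[0,0,0],[0,0,0],[0,0,0],[0,0,0]])

```text
t: 9.55
tool_pos: [0.6051, -0.1983, 0.0529]
orientation: [-0.283, 2.918, 0.03]
ft_force: [-0.2, 0.5, -1.8]
grip_width: 0.059
finger_force: 44.9
```

Request:
step_arm(dp=[[0,0,-1],[0,0,-0.5],[0,0,-0.5],[0,0,0]], dr=[[0,0,0],[0,0,0],[0,0,0],[0,0,0]])

```text
t: 10.05
tool_pos: [0.6054, -0.1982, 0.0517]
orientation: [-0.282, 2.917, 0.031]
ft_force: [-3.0, 1.6, 7.8]
grip_width: 0.0592
finger_force: 45.8
```

Request:
step_arm(dp=[[0,0,0],[0,0,0],[0,0,0],[0,0,0],[0,0,0],[0,0,0]], dr=[[0,0,0],[0,0,0],[0,0,0],[0,0,0],[0,0,0],[0,0,0]], claw=-1)

```text
t: 10.8
tool_pos: [0.6048, -0.1983, 0.0504]
orientation: [-0.282, 2.919, 0.03]
ft_force: [0.0, 1.0, -0.2]
grip_width: 0.0854
finger_force: 0.0
```

Request:
step_arm(dp=[[0,0,4],[-2,0,0],[-2,-1,0],[0,0,0],[0,0,0]], dr=[[0,0,0],[-0.85,4.4,0],[-0.85,4.4,0],[0,0,0],[0,0,0]])

```text
t: 11.42
tool_pos: [0.6002, -0.1992, 0.0543]
orientation: [-0.297, 3.074, 0.01]
ft_force: [0.9, -0.7, 0.1]
grip_width: 0.0854
finger_force: 0.0
```

Run:
```python
from h import *
todo([.602,-.199,.0565],11,3)
a=cap('scene','s2');b=cap('side','d2')
def cr(f,x,y,w,h,k): return cv2.resize(f[y:y+h,x:x+w],None,fx=k,fy=k,interpolation=cv2.INTER_CUBIC)
pb=proj(b,[[.600,-.199,.092]])[0].astype(int);pa=proj(a,[[.600,-.199,.092]])[0].astype(int);print(pb,pa)
cv2.imwrite('pics/p2.png',np.hstack([cr(b['frame'],pb[0]-50,pb[1]-60,100,120,4),cr(a['frame'],pa[0]-50,pa[1]-60,100,120,4)]))
```

```text
t 11.43 dp [1.8 0.2 2.2] dr [-0.08  0.06 -0.03] F [ 0.9 -0.7  0.1] w 85.4 j [-0.02  0.88  0.53  1.76 -0.73  0.66  2.7 ]
[334 259] [227 255]
```

View pics/p2.png

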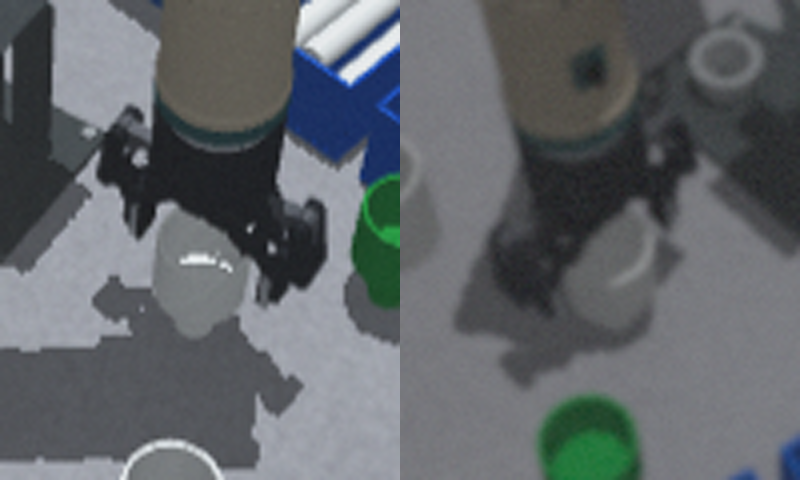

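The cup stands upright between the open fingers (side crop 200,270; scene crop 610,260). I'll regrip 2 mm higher.

Request:
step_arm(dp=[[1,0,2],[0,0,0]], dr=[[0,0,0],[0,0,0]])

```text
t: 11.78
tool_pos: [0.6018, -0.1996, 0.0568]
orientation: [-0.296, 3.074, 0.009]
ft_force: [1.6, 0.0, -0.2]
grip_width: 0.0855
finger_force: 0.0
```

Request:
step_arm(dp=[[0,0,0],[0,0,0],[0,0,0],[0,0,0],[0,0,0],[0,0,0],[0,0,0],[0,0,0]], dr=[[0,0,0],[0,0,0],[0,0,0],[0,0,0],[0,0,0],[0,0,0],[0,0,0],[0,0,0]], claw=1, squeeze=40)

```text
t: 12.78
tool_pos: [0.6019, -0.1992, 0.0567]
orientation: [-0.298, 3.074, 0.009]
ft_force: [-0.9, 0.8, 5.9]
grip_width: 0.0589
finger_force: 42.8
```

Request:
step_arm(dp=[[0,0,20],[0,0,50],[0,0,40],[-40,20,0],[-40,20,0],[-40,30,0],[0,46,0],[0,50,0],[0,0,0],[0,0,0]], dr=[[0,0,0],[0,0,0],[0,0,0],[0,0,0],[0,0,0],[0,0,0],[0,0,0],[0,0,0],[0,0,0],[0,0,0]])

```text
t: 14.02
tool_pos: [0.4821, -0.0337, 0.167]
orientation: [-0.298, 3.073, 0.008]
ft_force: [0.2, -1.3, -1.5]
grip_width: 0.0591
finger_force: 44.1
```

Run:
```python
from h import *
todo([.4815,-.033,.167],11,3)
a=cap('scene','s3');b=cap('side','d3')
def cr(f,x,y,w,h,k): return cv2.resize(f[y:y+h,x:x+w],None,fx=k,fy=k,interpolation=cv2.INTER_CUBIC)
A=np.hstack([cr(b['frame'],205,155,100,140,4),cr(a['frame'],210,130,100,140,4)])
for c,o,k in((b,(205,155),0),(a,(210,130),400)):
    th=np.linspace(0,2*np.pi,13)
    for p in proj(c,np.c_[.480+.013*np.cos(th),-.0334+.013*np.sin(th),0*th+.11]): cv2.circle(A,(int((p[0]-o[0])*4+k),int((p[1]-o[1])*4)),1,(0,0,255),-1)
cv2.imwrite('pics/p3.png',A)
```

```text
t 14.03 dp [-0.6  0.7 -0. ] dr [-0.01  0.11 -0.07] F [ 0.2 -1.3 -1.5] w 59.1 j [-0.45  0.56  0.69  2.1  -0.64  0.64  2.44]
```

View pics/p3.png

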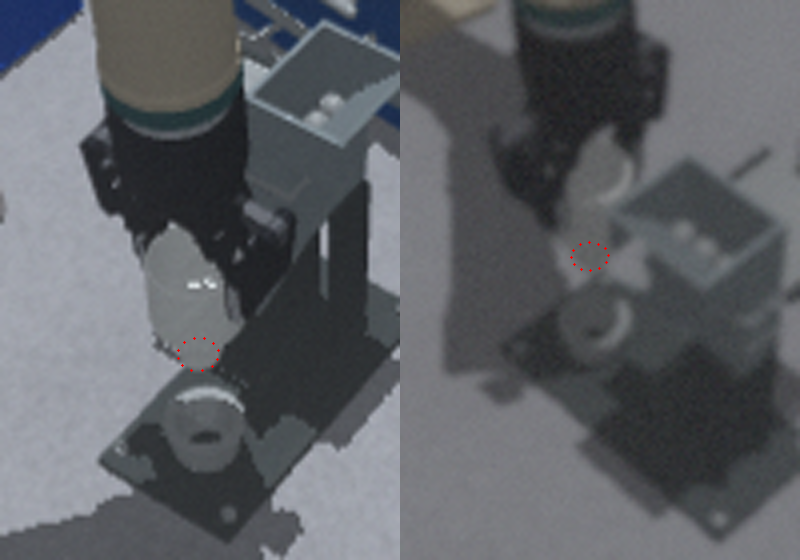

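The foot coincides with the predicted circle over the socket in both views (side 199,355; scene 590,256). Lowering now.

Request:
step_arm(dp=[[0,0.5,-25],[0,0,-25],[0,0,-20],[0,0,-10],[0,0,-8],[0,0,-3],[0,0,-3],[0,0,0]], dr=[[0,0,0],[0,0,0],[0,0,0],[0,0,0],[0,0,0],[0,0,0],[0,0,0],[0,0,0]])

```text
t: 15.12
tool_pos: [0.482, -0.0328, 0.0726]
orientation: [-0.298, 3.074, 0.009]
ft_force: [0.5, -0.6, -2.1]
grip_width: 0.0594
finger_force: 44.2
```

Run:
```python
from h import *
todo([.4821,-.033,.068],11,3)
```

```text
t 15.12 dp [ 0.1 -0.2 -4.6] dr [-0.05  0.07 -0.06] F [ 0.5 -0.6 -2.1] w 59.4 j [-0.28  0.7   0.45  2.16 -0.85  0.41  2.63]
```

Request:
step_arm(dp=[[0,0,-1.5],[0,0,-1.5],[0,0,-1],[0,0,0],[0,0,0]], dr=[[0,0,0],[0,0,0],[0,0,0],[0,0,0],[0,0,0]])

```text
t: 15.75
tool_pos: [0.4819, -0.0333, 0.0684]
orientation: [-0.297, 3.074, 0.008]
ft_force: [0.8, -3.0, -1.7]
grip_width: 0.0589
finger_force: 44.3
```

Request:
step_arm(dp=[[0,-0.7,-0.5],[0,0,-0.5],[0,0,-0.5],[0,0,-0.5],[0,0,0]], dr=[[0,0,0],[0,0,0],[0,0,0],[0,0,0],[0,0,0]])

```text
t: 16.38
tool_pos: [0.482, -0.0334, 0.0673]
orientation: [-0.297, 3.073, 0.01]
ft_force: [-3.0, -1.5, 11.8]
grip_width: 0.0588
finger_force: 45.5
```

The pickup-to-seat height difference is 10.6 mm against 11 expected, with 12 N of upward force, so the cup is seated. Releasing and checking.

Request:
step_arm(dp=[[0,0,0],[0,0,0],[0,0,0],[0,0,0],[0,0,0],[0,0,0]], dr=[[0,0,0],[0,0,0],[0,0,0],[0,0,0],[0,0,0],[0,0,0]], claw=-1)

```text
t: 17.12
tool_pos: [0.4818, -0.0335, 0.0664]
orientation: [-0.297, 3.074, 0.009]
ft_force: [-0.3, 0.3, 0.4]
grip_width: 0.0852
finger_force: 0.0
```

Request:
step_arm(dp=[[0,0,15],[0,0,40],[-10,0,50],[-10,40,60],[0,50,30],[0,50,30],[0,0,0]], dr=[[0,0,0],[0,0,0],[0,0,0],[0,0,0],[0,0,0],[0,0,0],[0,0,0]])

```text
t: 18.0
tool_pos: [0.464, 0.1062, 0.2842]
orientation: [-0.312, 3.07, 0.013]
ft_force: [-1.1, -0.1, -0.1]
grip_width: 0.0853
finger_force: 0.0
```

Run:
```python
from h import *
h=np.array([np.cos(np.radians(11)),np.sin(np.radians(11)),0]);hy=np.array([-h[1],h[0],0])
O=np.array([.4801,-.0334,0])+.12*h
tab=O+.101*hy; print('tab',tab.round(4))
todo([tab[0],tab[1],.30],11,0)
a=cap('scene','s4');b=cap('side','d4')
def cr(f,x,y,w,h,k): return cv2.resize(f[y:y+h,x:x+w],None,fx=k,fy=k,interpolation=cv2.INTER_CUBIC)
A=np.hstack([cr(b['frame'],225,155,100,150,4),cr(a['frame'],230,150,100,150,4)])
for c,o,k in((b,(225,155),0),(a,(230,150),400)):
    th=np.linspace(0,2*np.pi,13)
    P=np.r_[np.c_[.4801+.03*np.cos(th),-.0334+.03*np.sin(th),0*th+.103],[tab+i*.02*h+j*.005*hy+[0,0,.24] for i in(-1,1) for j in(-1,1)]]
    for p in proj(c,P): cv2.circle(A,(int((p[0]-o[0])*4+k),int((p[1]-o[1])*4)),1,(0,0,255),-1)
cv2.imwrite('pics/p4.png',A)
```

```text
tab [0.5786 0.0886 0.    ]
t 18.0 dp [114.6 -17.6  15.8] dr [-0.78  3.15 -0.62] F [-1.1 -0.1 -0.1] w 85.3 j [-0.95  0.4   0.93  1.98 -0.43  0.9   1.97]
```

View pics/p4.png

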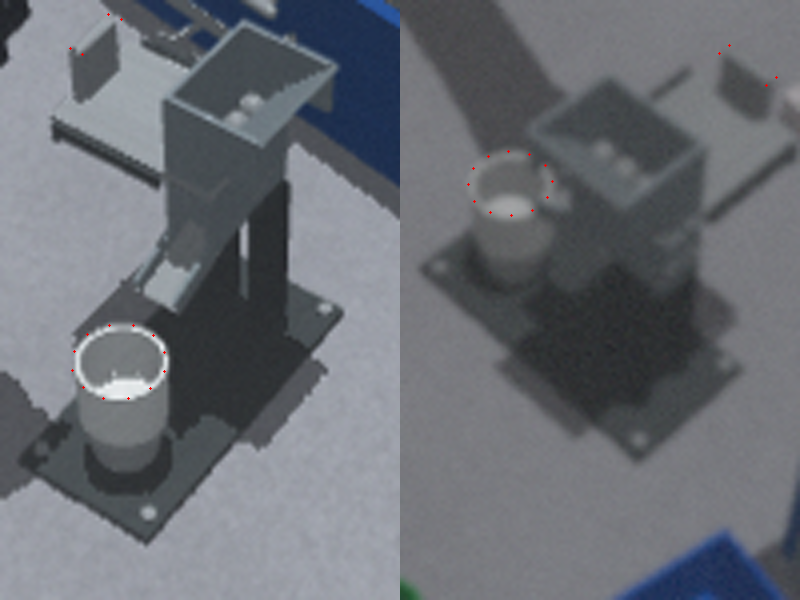

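The cup rim fits the predicted seated circle in both views (side 121,361; scene 511,184). The tab's top edge is where expected, within about 3 mm (side 94,36; scene 749,75). On to the gate.

Request:
step_arm(dp=[[38,-6,16],[38,-6,0],[38,-6,0],[0,0,0],[0,0,-40],[0,0,-35],[0,0,-13],[0,0,0]], dr=[[-0.4,1.6,-0.3],[-0.4,1.6,-0.3],[0,0,0],[0,0,0],[0,0,0],[0,0,0],[0,0,0],[0,0,0]])

```text
t: 19.1
tool_pos: [0.5765, 0.0819, 0.2106]
orientation: [0.283, -3.123, 0.005]
ft_force: [0.9, -0.3, 0.6]
grip_width: 0.0853
finger_force: 0.0
```

Run:
```python
from h import *
todo([.5786,.0886,.212],11,0)
```

```text
t 19.1 dp [2.1 6.7 1.4] dr [ 0.21 -0.3   0.64] F [ 0.9 -0.3  0.6] w 85.3 j [-0.67  0.68  0.79  1.74 -0.57  0.97  2.11]
```

Request:
step_arm(dp=[[2,7,1],[0,0,0]], dr=[[0.2,-0.3,0.6],[0,0,0]])

```text
t: 19.35
tool_pos: [0.5801, 0.0908, 0.2132]
orientation: [-0.305, 3.123, 0.001]
ft_force: [-0.1, -0.2, -0.9]
grip_width: 0.0854
finger_force: 0.0
```

Request:
step_arm(dp=[[0,0,0],[0,0,0],[0,0,0],[0,0,0],[0,0,0],[0,0,0],[0,0,0],[0,0,0],[0,0,0],[0,0,0]], dr=[[0,0,0],[0,0,0],[0,0,0],[0,0,0],[0,0,0],[0,0,0],[0,0,0],[0,0,0],[0,0,0],[0,0,0]], claw=1, squeeze=40)

```text
t: 20.6
tool_pos: [0.5792, 0.09, 0.212]
orientation: [-0.303, 3.125, 0.001]
ft_force: [-1.3, 1.6, 3.3]
grip_width: 0.009
finger_force: 41.4
```

Tab gripped (opening 9 mm). Drawing the gate out along (-0.19, 0.98).

Request:
step_arm(dp=[[-1,5,0],[-1,5,0],[-1,5,0],[-1,5,0],[-1,5,0],[-1,5,0],[-1,5,0],[-1,5,0],[0,0,0]], dr=[[0,0,0],[0,0,0],[0,0,0],[0,0,0],[0,0,0],[0,0,0],[0,0,0],[0,0,0],[0,0,0]])

```text
t: 21.72
tool_pos: [0.5713, 0.1313, 0.212]
orientation: [-0.304, 3.125, 0.002]
ft_force: [1.9, 0.4, 2.0]
grip_width: 0.0091
finger_force: 41.4
```

Request:
step_arm(dp=[[-0.4,2,0],[-0.4,2,0],[-0.4,2,0],[-0.4,2,0],[0,0,0],[0,0,0]], dr=[[0,0,0],[0,0,0],[0,0,0],[0,0,0],[0,0,0],[0,0,0]])

```text
t: 22.48
tool_pos: [0.5703, 0.1367, 0.212]
orientation: [-0.301, 3.124, -0.003]
ft_force: [4.2, -4.8, -0.5]
grip_width: 0.0092
finger_force: 40.9
```

Request:
step_arm(dp=[[-0.4,2,0],[-0.3,1.5,0],[0,0,0],[0,0,0]], dr=[[0,0,0],[0,0,0],[0,0,0],[0,0,0]])

```text
t: 22.98
tool_pos: [0.5703, 0.1367, 0.212]
orientation: [-0.298, 3.124, -0.01]
ft_force: [6.0, -11.5, -3.0]
grip_width: 0.0095
finger_force: 40.6
```

It is against the end stop: no motion while the force rises. Ease off, release, rise, and look.

Request:
step_arm(dp=[[0,0,0],[0,0,0],[0,0,0],[0,0,0],[0,0,0],[0,0,0]], dr=[[0,0,0],[0,0,0],[0,0,0],[0,0,0],[0,0,0],[0,0,0]], claw=-1)

```text
t: 23.72
tool_pos: [0.5689, 0.1415, 0.212]
orientation: [-0.303, 3.125, 0.0]
ft_force: [0.1, 0.1, 0.3]
grip_width: 0.0853
finger_force: 0.0
```

Request:
step_arm(dp=[[0,0,20],[0,0,45],[0,50,30],[0,60,0],[0,60,0],[0,0,0]], dr=[[0,0,0],[0,0,0],[0,0,0],[0,0,0],[0,0,0],[0,0,0]])

```text
t: 24.48
tool_pos: [0.5671, 0.3187, 0.3054]
orientation: [0.319, -3.125, -0.004]
ft_force: [-0.3, -1.3, -0.6]
grip_width: 0.0854
finger_force: 0.0
```

Run:
```python
from h import *
print(env.get_state()['t'])
a=cap('scene','s5');b=cap('side','d5')
def cr(f,x,y,w,h,k): return cv2.resize(f[y:y+h,x:x+w],None,fx=k,fy=k,interpolation=cv2.INTER_CUBIC)
cv2.imwrite('pics/p5.png',np.hstack([cr(b['frame'],205,145,120,150,3.33),cr(a['frame'],230,130,120,150,3.33)]))
```

```text
24.475
```

View pics/p5.png

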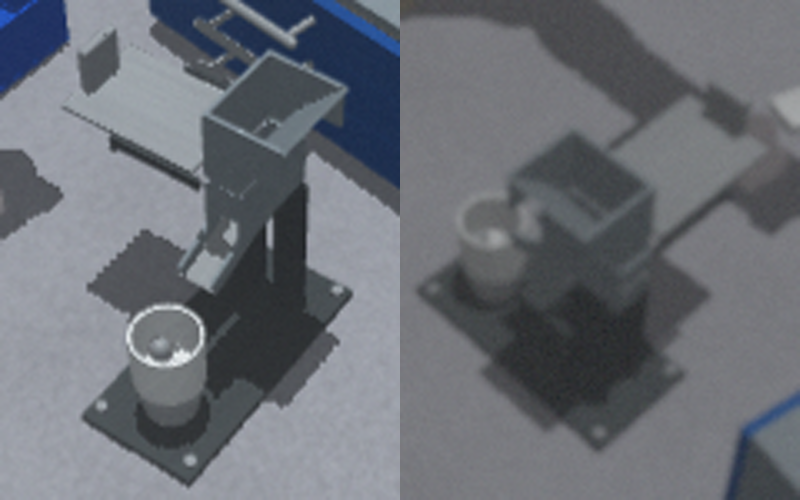

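The gate is out and the bin is empty. A ball shows in the cup at (163,347), but not all four can be counted, and a bright patch on the chute at (230,235) might be a straggler. I have viewed all 10 pictures, so I'll count from above by image code with the wrist camera.

Request:
step_arm(dp=[[-4,-55,10],[-4,-57,10],[-4,-57,0],[-4,-57,0],[-4,-57,0],[-4,-56,0],[0,0,0],[0,0,0]], dr=[[0,0,0],[0,0,0],[0,0,0],[0,0,0],[0,0,0],[0,0,0],[0,0,0],[0,0,0]])

```text
t: 25.58
tool_pos: [0.5445, -0.0286, 0.3271]
orientation: [-0.298, 3.126, 0.002]
ft_force: [-0.2, 0.3, -0.3]
grip_width: 0.0851
finger_force: 0.0
```

Run:
```python
from h import *
todo([.545,-.021,.32],11,0)
w=cap('wrist','w6');print(np.array(w['position']).round(3))
C=np.array([.4801,-.0334])
h=np.array([np.cos(np.radians(11)),np.sin(np.radians(11))]);hy=np.array([-h[1],h[0]])
# rectify plane z=.065 (ball centres ~0.065) in hopper axes around cup, 1 mm/px ; ascii of grey
def rect(c,z,cx,R,st):
    g=cv2.cvtColor(c['frame'],cv2.COLOR_BGR2GRAY);n=np.arange(-R,R+1e-9,st)
    X=np.array([np.r_[cx+(u*h+v*hy)*1e-3,z] for v in n[::-1] for u in n])
    P=proj(c,X).astype(np.float32).reshape(len(n),len(n),2)
    return cv2.remap(g,P[...,0],P[...,1],cv2.INTER_LINEAR)
print(proj(w,[[*C,.103],[*C,.065]]).round(1))
r=rect(w,.065,C,34,2)
for row in r: print(' '.join('%3d'%x for x in row))
```

```text
t 25.57 dp [ 0.5  7.6 -7.1] dr [-0.06  0.09  0.1 ] F [-0.2  0.3 -0.3] w 85.1 j [-0.57  0.5   0.9   1.7  -0.43  1.15  2.21]
[ 0.473 -0.043  0.469]
[[287.3 128.7]
 [286.6 128. ]]
125 106  91  84  86  86  86  85  85  85  84  82  82  84  85  85  85  86  86  81  81  81  82  83  84  84  79  78  83  84  84  84  82  82  82
 83  81  83  85  84  84  84  84  83  82  85  99 131 161 167 173 177 179 179 160 122 100  85  80  80  66  51  49  50  50  63  62  47  48  59
 85  85  85  85  84  85  85  84  86 103 159 202 218 224 222 220 218 215 220 228 227 207 160 125  81  44  42  45  45  46  46  46  45  45  45
 86  86  85  86  85  85  85  92 107 116 160 193 164 126 112 110 109 107 118 148 171 199 218 217 166  86  47  43  46  47  48  48  47  47  47
 85  85  85  84  84  84  97 113 115 107 100  97  94  94  97  96  96  99  97  93  96 101 134 191 220 194 125  62  45  47  48  47  47  48  48
 84  84  83  84  86 101 116 114 104  96  95 102 100 105 115 126 115 111 111 104  99  96  97 109 158 214 218 158  69  42  46  47  47  46  47
 85  84  84  86 107 119 110 101  97  96 109 178 147 147 150 224 184 135 112  96  80
[... 3276 characters left out ...]

 47  47  48  46  45  47  85 115 119 109  98  97  95  99 107 109 107 104  99  96  96 100 104 112 118 108  74  50  46  47  47  47  48  47  47
 48  47  48  46  47  46  47  65 102 117 115 109 107 103  98  98  98 100 101 102 107 113 118 114  96  59  44  45  46  47  47  48  47  47  48
 47  46  47  47  46  45  46  43  49  82 106 114 116 116 115 116 118 117 116 116 114 110  87  67  54  45  45  46  46  46  47  46  47  46  47
 46  47  47  47  47  48  47  46  46  46  49  57  72  86  97 100  99  97  95  94  72  54  44  42  44  45  45  45  47  46  45  46  45  45  46
 48  48  48  48  48  47  48  48  48  47  46  46  46  46  49  50  50  50  48  46  45  46  46  46  46  47  46  47  47  47  46  47  46  47  47
```

Seen from above, four separate ball discs lie inside the cup (grid col,row: 8,18; 10,25; 18,25; 20,10). One last check of the gate travel from the tab pixels.

Run:
```python
from h import *
a=load('s5');b=load('d5')
m=np.mean([tri((b,p),(a,q))[0] for p,q in[((228.7,158.2),(322.5,154.6)),((240.1,154.3),(334.5,162.4))]],0)
print((m*1e3).round(1),'travel',((m[:2]*1e3-[578.8,90.3])@[-.191,.982]).round(1))
s=env.get_state();print(s['t'],s['ft_force'])
```

```text
[570.5 134.5 238.8] travel 45.0
25.625 [-0.73069347 -0.32982986 -0.86676048]
```

The image travel (45 ± 3 mm) plus the unknown starting opening leaves little margin. I'll push the tab from behind with shut fingers to confirm the stop.

Request:
step_arm(dp=[[10,47,0],[10,47,0],[10,46,0],[0,0,0],[0,0,0],[0,0,0],[0,0,0],[0,0,0]], dr=[[0,0,0],[0,0,0],[0,0,0],[0,0,0],[0,0,0],[0,0,0],[0,0,0],[0,0,0]], claw=1)

```text
t: 26.62
tool_pos: [0.5749, 0.1118, 0.3271]
orientation: [-0.301, 3.125, 0.0]
ft_force: [0.3, 0.4, -0.2]
grip_width: -0.0003
finger_force: 0.0
```

Request:
step_arm(dp=[[0,0,-45],[0,0,-40],[0,0,-15],[0,0,-10],[0,0,0]], dr=[[0,0,0],[0,0,0],[0,0,0],[0,0,0],[0,0,0]])

```text
t: 27.25
tool_pos: [0.5754, 0.1122, 0.2174]
orientation: [-0.302, 3.125, 0.0]
ft_force: [0.1, 0.0, -0.1]
grip_width: 0.0003
finger_force: 0.0
```

Request:
step_arm(dp=[[-0.4,2,0],[-0.4,2,0],[-0.4,2,0],[-0.4,2,0],[0,0,0],[0,0,0]], dr=[[0,0,0],[0,0,0],[0,0,0],[0,0,0],[0,0,0],[0,0,0]])

```text
t: 28.0
tool_pos: [0.5741, 0.1184, 0.2175]
orientation: [-0.3, 3.124, -0.004]
ft_force: [1.7, -4.6, 1.1]
grip_width: 0.0
finger_force: 2.6
```

Request:
step_arm(dp=[[-0.4,2,0],[-0.4,2,0],[-0.4,2,0],[0,0,0],[0,0,0]], dr=[[0,0,0],[0,0,0],[0,0,0],[0,0,0],[0,0,0]])

```text
t: 28.62
tool_pos: [0.574, 0.1185, 0.2176]
orientation: [-0.294, 3.123, -0.017]
ft_force: [3.4, -15.9, -1.1]
grip_width: 0.0003
finger_force: 7.8
```

At 16 N the tab does not move, so the gate is at its end stop. Back off and hand in.

Request:
step_arm(dp=[[2,-8,0],[1,-7,0],[0,0,45],[0,0,50],[0,30,0],[0,0,0],[0,0,0]], dr=[[0,0,0],[0,0,0],[0,0,0],[0,0,0],[0,0,0],[0,0,0],[0,0,0]])

```text
t: 29.5
tool_pos: [0.5746, 0.1415, 0.3114]
orientation: [-0.304, 3.127, 0.0]
ft_force: [0.9, -1.7, 0.3]
grip_width: -0.0001
finger_force: 0.0
```

Run:
```python
from h import *
s=env.get_state();print(s['t'],s['tool_pos'].round(3),s['ft_force'].round(1))
print(env.sign_off())
```

```text
29.5 [0.575 0.141 0.311] [ 0.9 -1.7  0.3]
the job is handed in; nothing more can be done
None
```

The job is handed in at 29.5 s (no verdict came back): the cup is seated and released, the gate is drawn to its end stop (a 16 N push did not move it), and the overhead picture shows all four balls in the cup.

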